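# Lay a circuit board on the inspection rest and draw out the lens arm

## Task

Lay the green circuit board with the black heat sink flat, centred and square across the two narrow rails of the inspection stand without dropping it, and let go of it. Then push the stand's red lock button fully down to release the lens arm, pull the arm out by its upright grip until its yellow pointer is in line with the red clip on the scale, and finish while holding it still there: it springs back if let go. Leave the red clip and everything else on the bench where they are.

Things in the scene. Friction and masses are not known exactly. Their poses are not given: they have to be found in the camera images.
- stand: Fixed inspection stand: dark steel base 8 mm thick with a board rest (two narrow orange-topped rails), a grey column with a blue tube, a white scale bar. Origin on the bench under the middle of the rest, z up, x away from the robot (turned by up to 0.25 rad). The blue tube, 30 mm square, axis 115 mm high, lies along y at x = +90 mm, y = +175 to +370 mm; the lens arm slides out of it toward -y
- rest (a point): Middle of the board rest, level with its rail tops, 45 mm above the bench. The two rails are 10 mm wide, 90 mm long along the stand's x, at y = -45 and +45 mm from here. With the arm in, the space above is free: the lens ring's edge is then at stand y = +104 mm. Drawn out, the lens passes 27 mm above a heat sink on the rest
- green_board: Loose green circuit board, 80 x 130 x 4 mm (x, y, z), about 0.18 kg, lying on the bench. Black finned heat sink 34 x 60 mm (x, y) on its middle, top 38 mm above the underside: grip it there across x. Connectors up to 14 mm high only at the two short ends. Origin: centre of the underside, z up. On the rest its long side (y) lies along the stand's y, either way round
- pointer (a point): Tip of the thin yellow pointer (3 mm wide) on the lens arm, over the white scale bar, 111 mm above the bench; it travels with the arm and passes 10 mm above the scale's red clip
- mark (a point): Middle of the top of the red clip (6 mm wide along the scale) on the white scale bar, 99.5 mm above the bench; the pointer must come to it. The bar is 20 mm wide, top 95 mm high, runs along the stand's y at x = +128 mm from y = +175 to -25 mm, a black line every 10 mm. Keep off the clip: it slides when pushed hard
- extension (a joint): Extension of the lens arm out of its tube along the stand's -y, m: 0 = in and locked, at most 0.17. It cannot move until the lock button is fully down; then a spring pops it out by itself to about 0.025 within half a second, and the button may be let go. Beyond 0.03 a spring of 30 N/m pulls it back; friction about 0.2 N
- clip (a joint): Place of the red clip on the scale, m: the extension of the lens arm at which the pointer is in line with it, between 0.08 and 0.15
- lock (a joint): Travel of the red lock button, m: 0 = up, 0.008 = fully down. It springs up when let go. The arm is freed at 0.006 and beyond
- lock_top (a point): Centre of the top of the red round lock button (28 mm wide), 155 mm above the bench, on top of the blue tube, 90 mm behind the grip of the retracted arm (stand x = +90, y = +235 mm). It is pushed straight down 8 mm; fully down takes about 5 N
- lens_arm: The sliding lens arm: steel bar 18 mm square along the stand's y, with the grip post, the lens ring and the pointer. Origin on the bar's axis under the grip post, 115 mm above the bench; axes as the stand's
- grip (a point): Upright grip post of the lens arm, black with a yellow band, 22 x 22 mm, 61 mm high; this point is the centre of its foot on the arm's bar, 124 mm above the bench (top at 185 mm). With the arm in it is at stand x = +90, y = +145 mm. The lens ring, 82 mm wide, 10 mm thick, is 90 mm from it on the stand's -x side, its middle 115 mm above the bench
- blue_board: Loose blue circuit board with a bare aluminium heat sink, same size as the green one. Not to be moved. Origin at the centre of the underside
- multimeter: Loose dark green multimeter lying flat, 90 x 190 x 36 mm, bystander. Origin at the centre of the underside
- screwdriver: Loose screwdriver with an orange handle, 190 mm long, lying, bystander. Origin near its middle, underside
- solder_spool: Loose standing spool of solder with green flanges, 56 mm wide, 41 mm high, bystander. Origin at the centre of the underside
- remote: Loose black remote control lying flat, 45 x 150 x 20 mm, bystander. Origin at the centre of the underside
- cleaner_can: Loose yellow and white spray can, 54 mm wide, 150 mm high, bystander. Origin at the centre of the underside

How it is judged:
On the way, in this order (a step that is already met when the one before it is completed fails the run):
1. the green board lies flat, centred and square on both rails of the rest, let go (x of green_board in the frame of rest between -0.015 and 0.015 m and y of green_board in the frame of rest between -0.015 and 0.015 m and z of green_board in the frame of rest between -0.005 and 0.005 m and angle between the y axis of green_board and the y axis of stand, either way round below 0.17 rad and angle between green_board's own z axis and vertical below 0.08 rad and contact force between green_board and stand above 0.3 N and contact force between the fingers and green_board below 0.1 N), for 0.3 s.
2. the lens arm has come free of its lock (value of joint extension above 0.012 m).
At the end, for the whole second after the job is handed in: The pointer is within 4 mm of the red clip along the scale and at rest, the fingers hold the grip (more than 1 N), and the green board, not touched by the fingers, lies on the rails within 15 mm of centre, within 0.17 rad of square and flat within 0.08 rad (all of step 1 and y of pointer in the frame of mark between -0.004 and 0.004 m and velocity of joint extension between -0.01 and 0.01 m/s and contact force between the fingers and lens_arm above 1 N); the arm keeps its last pose, push and grip.
It fails at once if the green board is dropped: it falls free more than 25 mm above the rails or is thrown (height (world z) of green_board above 0.07 m and contact force between green_board and anything else below 0.01 N).
It fails at once if the red clip is shifted by more than 5 mm (distance of mark from where it was at the start of the episode above 0.005 m).
It fails at once if a bystander is moved by more than 30 mm (distance of any of blue_board, multimeter, screwdriver, solder_spool, remote, cleaner_can from where it was at the start of the episode above 0.03 m).
It also fails if it takes over 59 s, if anything falls off the work surface, if the arm or the gripper's body presses on something with over 40 N, if the wrist force passes 120 N, or if a joint passes its speed limit or range.

## Robot

A 7-joint arm with a two-finger parallel gripper is mounted at the origin on the work surface. World frame = base frame: x ahead of the robot, y to its left, z up, the work surface at z = 0. Lengths are in m, angles in rad, forces in N, time in s.
With the tool pointing down it reaches from about 0.35 to 0.9 m from the base axis. Payload 7.2 kg.
Tool frame: the origin (TCP) lies at the very end of the fingers, on their centre line; the grasp point (between the pads) lies 19 mm behind it; z points along the fingers, y is the direction in which the jaws open and shut (so a half turn about z gives the same grasp; the last joint's range is limited). The gripper opens to 88 mm and grips with 3 to 60 N. Pads are 20 mm wide; open, the fingers measure 115 mm over their backs; the gripper's body (75 mm by 178 mm) begins 61 mm behind the grasp point.
Start: joints at [-0.068, 0.411, -0.013, 1.596, 0.006, 1.134, -0.082], TCP at [0.625, -0, 0.192] pointing down, gripper open.
Joint ranges: [-2.95, 2.95], [-0.29, 1.99], [-1.47, 1.44], [0.14, 2.54], [-1.03, 4.17], [0.13, 1.85], [-2.86, 2.86]. Speed limits (rad/s): [2.39, 2.39, 3.01, 3.01, 3.14, 3.14, 3.14].

## Interface

Orientations are given as a unit quaternion [w, x, y, z].
In Python, from workcell import env gives the robot as it stands.
- The arm moves only by the tool move_arm, never from a script. Its argument "series" is a list of rows, each a list of 7 numbers: the shift along the world's x, y, z in mm, then the turn, a rotation vector about the world's x, y, z in rad, then the closure in counts, from 0 (fully open) to 255 (shut). A call has 1 to 20 rows; each row is the pose to reach, as a shift and turn from the pose measured when the call began; what a row does not reach only later rows make up. A row lasts 1/8 s, in which the tool goes at most 62.5 mm and 10.7 degrees, less where a joint would pass 70% of its speed; a pose out of reach is approached as far as the arm can. A call with a gripper value outside its range is refused whole. The fingers move at their own pace and stop on an object; "squeeze" is the grip in N (left out, the last holds). Time passes only in rows, so rows that repeat a pose let the fingers close. It gives the time, the measured TCP pose, the force and the opening at its end, in the units of the state.
- env.read_state(): the state, without advancing time (a new reading comes with each control period).
- env.camera(name): name is "scene" or "side" or "wrist"; returns (picture, depth): 480x640x3 uint8, red, green, blue; 480x640 float32, m along the optical axis (not along the pixel's ray), 0 where there is no reading.
- env.calibration(name): a dict with "intrinsics" (3x3 intrinsics, pixels), "extrinsics" (4x4, takes a point from world to camera coordinates); the wrist camera has in their place "mount" (4x4, takes a point from camera to tool coordinates, whose origin is the TCP and whose axes are the flange's). Camera axes: x right, y up, looking along -z (the intrinsics and any distortion apply to the point x, -y, -z); pixel columns grow to the right and rows downward; lengths in m; the calibration is good to about 2 mm. The wrist camera is an equidistant fisheye: a pixel r from the principal point sees the ray r / f radians off the axis. A picture is of the moment at which its call begins: read the wrist's pose just before it. calibration takes no time and is no camera call.
- env.hand_in(): hands the job in, once; it reports no verdict.
The state is a dict: "time": time; "joint_positions": joint angles; "qvel": joint speeds; "tau": joint torques, N m; "ee_pos": TCP position; "ee_rot": TCP orientation; "wrist_force": force on the tool from outside, world axes, zero at the start; "ft_torque": the same for the moment, N m; "grip_width": finger opening in m.
Only numpy, scipy, OpenCV 4.12 (cv2) and the standard library are available. Lean on these libraries where they do the work, as an engineer would, in place of code of your own. Each camera call takes 0.05 s, during which the arm holds its last target. There are 200 camera calls.

## Working session

There is one attempt and no reset: what is moved stays moved. The work goes in short steps, Python scripts to look and compute and a tool call to move; the robot and the scene stay as the last step left them, time stands still between calls to the robot, and variables do not carry over. Pictures are saved under pics/ and viewed, on a budget of 10 in all, crops included, one or two more only if the job needs it, and the job is handed in when it is done.

Besides the shell and the picture viewer there is one more tool, called by a JSON object that holds its "fn" and its "kwargs", one argument or row to a line. move_arm: Moves the arm, as the interface text tells. Its arguments: {"type":"object","properties":{"series":{"type":"array"},"squeeze":{"type":"number"}},"required":["series"]}

```bash
mkdir -p pics; ls; cat > h.py <<'E'
import numpy as np, cv2
from workcell import env
from scipy.spatial.transform import Rotation as R
def cal(n):
    c=env.calibration(n); return np.array(c["intrinsics"]),np.array(c["extrinsics"])
def world(n,d):  # per-pixel world points from depth
    K,T=cal(n); v,u=np.mgrid[0:480,0:640]
    x=(u-K[0,2])/K[0,0]*d; y=(v-K[1,2])/K[1,1]*d
    p=np.stack([x,-y,-d],-1)
    Ti=np.linalg.inv(T); return p@Ti[:3,:3].T+Ti[:3,3]
def save(n,im): cv2.imwrite(f"pics/{n}.png",im[...,::-1])
E
python3 - <<'E'
from h import *
print(env.read_state())
for n in("scene","side"):
    im,d=env.camera(n); save(n+"0",im); np.savez(n+"0",im=im,d=d); c=env.calibration(n); print(n,c,(d>0).mean())
    P=world(n,d); print(P[400,320],P[240,320])
print(env.calibration("wrist"))
E
```

```text
pics
{'time': 0.0, 'joint_positions': array([-0.06819348,  0.41190552, -0.01275296,  1.59701426,  0.00560266,
        1.1342899 , -0.08217625]), 'qvel': array([-3.54947661e-05, -3.81892569e-04,  8.75302626e-04, -8.11343427e-04,
        1.76670348e-03,  1.89024731e-03,  1.52203260e-03]), 'tau': array([-2.92756195e-04, -5.87956166e+01,  6.41712137e-01, -2.91074431e+01,
       -5.37758670e-02,  1.83686998e-02,  1.53371734e-04]), 'ee_pos': array([ 6.24460601e-01, -2.47356033e-05,  1.91417581e-01]), 'ee_rot': array([-5.23425299e-04,  7.07078143e-01,  7.07134976e-01, -5.92658615e-04]), 'wrist_force': array([-1.22826964,  0.22050867,  1.38517035]), 'ft_torque': array([0.0278548 , 0.0595146 , 0.02443205]), 'grip_width': 0.08787073127787166}
scene {'intrinsics': array([[472.27277664,   0.        , 317.73144919],
       [  0.        , 472.27277664, 237.77070616],
       [  0.        ,   0.        ,   1.        ]]), 'extrinsics': array([[-0.35495051,  0.93487775, -0.00370619,  0.27508925],
       [-0.61047735, -0.22877745,  0.75827322,  0.2503084 ],
       [ 0.70804487,  0.27141201,  0.65192637
[... 542 characters left out ...]
1.04990815],
       [ 0.        ,  0.        ,  0.        ,  1.        ]])} 0.9960970052083333
[0.46444699 0.20668765 0.00118722] [ 5.95567812e-01 -1.30632039e-01  3.86365651e-04]
{'intrinsics': array([[371.64829954,   0.        , 321.70828475],
       [  0.        , 371.64829954, 232.39088846],
       [  0.        ,   0.        ,   1.        ]]), 'mount': array([[-8.98771406e-04,  9.59805527e-01,  2.80664467e-01,
         7.62016081e-02],
       [ 9.99999558e-01,  7.85096672e-04,  5.17453758e-04,
         3.45493061e-04],
       [ 2.76306237e-04,  2.80664808e-01, -9.59805808e-01,
        -1.91469135e-01],
       [ 0.00000000e+00,  0.00000000e+00,  0.00000000e+00,
         1.00000000e+00]])}
```

View pics/scene0.png

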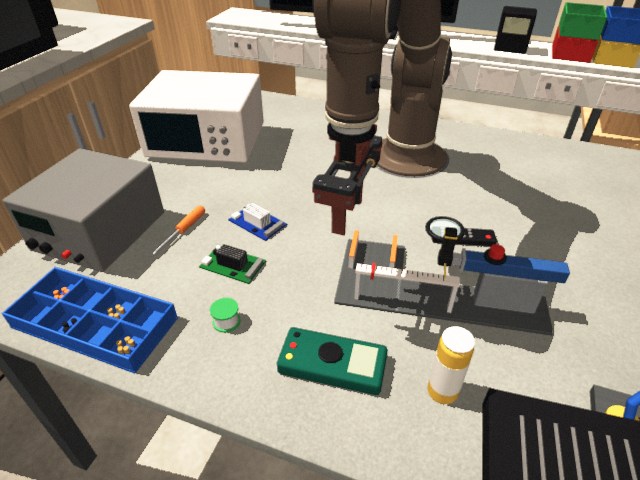

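View pics/side0.png

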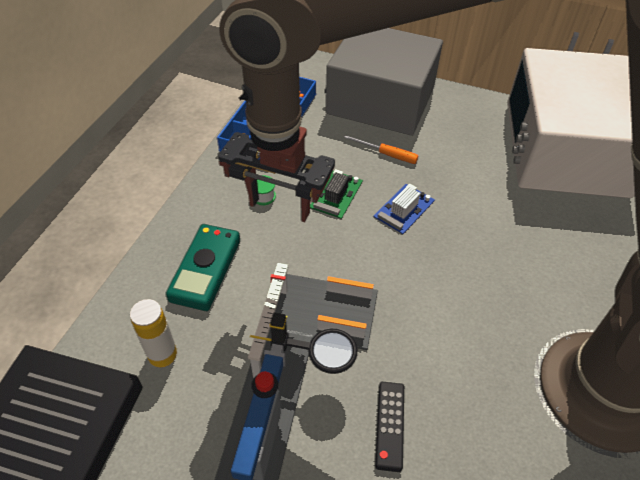

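Scene view: the green board is at (233,262), the rails at (355,250) and (394,249), the button at (496,254), the clip at (374,270) and the grip at about (447,245). In the side view the board is at (335,195), the clip at (279,278) and the button at (264,383). Next I measure these by colour mask and depth in both views.

```bash
cat > m.py <<'E'
from h import *
def comps(n,f=None):
    z=np.load(n+"0.npz") if f is None else f; im,d=z["im"],z["d"]; P=world(n,d); hsv=cv2.cvtColor(im,cv2.COLOR_RGB2HSV)
    H,S,V=[hsv[...,i].astype(int) for i in range(3)]; Z=P[...,2]
    def m(name,h0,h1,zlo,zhi,s=120,v=60,xlim=(.3,1.1)):
        hm=((H>=h0)&(H<=h1)) if h0<=h1 else ((H>=h0)|(H<=h1))
        k=hm&(S>s)&(V>v)&(Z>zlo)&(Z<zhi)&(P[...,0]>xlim[0])&(P[...,0]<xlim[1])&(abs(P[...,1])<.6)
        nl,l,st,_=cv2.connectedComponentsWithStats(k.astype(np.uint8))
        for i in range(1,nl):
            if st[i,4]<12: continue
            q=P[l==i]; r=cv2.minAreaRect(q[:,:2].astype(np.float32)*1000)
            print(n,name,"px",st[i,:5],"mean",(q.mean(0)*1000).round(1),"rect",np.round(r[0],1),np.round(r[1],1),round(r[2],1))
    m("green",50,85,.001,.02,100,40)
    m("rail",8,20,.038,.055)
    m("button",170,6,.14,.17)
    m("clip",170,6,.085,.11)
    m("yellow",20,32,.1,.2)
    m("tube",100,120,.11,.14)
    # heat sink: high region near green board
    return P,H,S,V
if __name__=="__main__":
  for n in("scene","side"):
    P,H,S,V=comps(n); Z=P[...,2]
    b=(0,0)
    k=(Z>.030)&(Z<.045)&(V<110)&(P[...,1]<-.1)&(P[...,1]>-.5)
    nl,l,st,_=cv2.connectedComponentsWithStats(k.astype(np.uint8))
    for i in range(1,nl):
        if st[i,4]>30:
            q=P[l==i]; r=cv2.minAreaRect(q[:,:2].astype(np.float32)*1000); print(n,"sink",st[i],(q.mean(0)*1000).round(1),np.round(r[0],1),np.round(r[1],1),round(r[2],1))
E
python3 m.py
```

```text
scene green px [200 252  60  31 570] mean [ 628.1 -266.3    4.6] rect [ 612.4 -271.2] [130.2  81.2] 87.8
scene green px [260 260   6   7  13] mean [ 585.9 -206.4    4. ] rect [ 587.4 -205.9] [20.3  5.3] 6.2
scene green px [213 314  27  18  85] mean [ 776.4 -192.2    4.4] rect [ 771.5 -195.4] [34.3 53.8] 40.7
scene green px [278 369 103  26 416] mean [828.6  41.9  13.4] rect [828.8  39. ] [  8.6 185.1] 8.0
scene rail px [349 230  10  27 125] mean [494.9 -20.   45.2] rect [491.9 -20.8] [89.9 10. ] 9.5
scene rail px [390 235   7  28 121] mean [480.9  68.6  45.7] rect [477.8  68. ] [89.9  9.9] 9.6
scene button px [488 244  17  16 193] mean [539.  269.5 151.9] rect [535.9 268.9] [27. 25.] 46.7
scene clip px [370 263   5  16  46] mean [614.   54.5  96.6] rect [611.  54.] [26.7  6.2] 9.2
scene yellow px [444 235  14   5  37] mean [553.1 183.6 171.5] rect [525.3 192.8] [20.2 80.4] 72.7
scene yellow px [444 263   2  15  26] mean [580.8 186.8 113.1] rect [580.2 186.5] [39.   2.3] 9.6
scene yellow px [437 336  34  33 359] mean [787.6 222.8 130.1] rect [782.9 226.4] [51.3 23.9] 72.0
scene tube p
[... 1755 characters left out ...]
 [545.3 191.1 175.4] rect [547. 189.] [21.3  9.6] 16.0
side yellow px [250 335  22   6  52] mean [579.9 187.4 112.9] rect [578.4 187.2] [39.8  9. ] 0.1
side tube px [261 355  22  22 309] mean [538.8 232.5 129.7] rect [539.4 233.9] [28.6 34.4] 9.9
side tube px [ 231  394   41   86 1683] mean [519.1 351.  129.2] rect [520.9 344.5] [ 29.8 121.8] 9.7
side sink [220 103  27  34 126] [ 921.2 -378.7   35.8] [ 907.9 -381.7] [137.  42.] 89.2
side sink [217 138  11   6  36] [ 915.3 -300.4   37.4] [ 913.5 -301.2] [ 9.1 29.9] 79.2
side sink [517 164   6  19  44] [ 232.3 -455.9   37.3] [ 234.1 -460.8] [ 5.  59.9] 17.6
side sink [325 173  24  23 298] [ 610.1 -268.1   37.4] [ 611.3 -271. ] [66.5 35.8] 87.0
```

Both views agree with each other and with the given sizes. Board is at (612,-271) mm, yawed about -2.5°. Rest is at (484.7,23.6), yawed +9.5°. Extension needed is about 136 mm. I'll go to the board now with the jaws half closed, to stay clear of the blue board.

{"fn": "move_arm", "kwargs": {
  "series": [
    [-3,-40,0,0,0,-0.01,80],
    [-6,-90,0,0,0,-0.02,80],
    [-9,-140,0,0,0,-0.03,80],
    [-12,-190,0,0,0,-0.044,80],
    [-12.5,-240,-10,0,0,-0.044,80],
    [-12.5,-271,-40,0,0,-0.044,80],
    [-12.5,-271,-80,0,0,-0.044,80],
    [-12.5,-271,-115,0,0,-0.044,80],
    [-12.5,-271,-130,0,0,-0.044,80],
    [-12.5,-271,-130,0,0,-0.044,80]
  ],
  "squeeze": 15
}}

```text
time: 1.35
ee_pos: [0.6115, -0.2707, 0.0606]
ee_rot: [-0.001, 0.722, 0.691, -0.001]
wrist_force: [0.5, -0.4, -0.1]
grip_width: 0.0602
```

{"fn": "move_arm", "kwargs": {
  "series": [
    [0,0,-25,0,0,0,80],
    [0,0,-42,0,0,0,80],
    [0,0,-48,0,0,0,80],
    [0,0,-48,0,0,0,150],
    [0,0,-48,0,0,0,200],
    [0,0,-48,0,0,0,220],
    [0,0,-48,0,0,0,220],
    [0,0,-48,0,0,0,220],
    [0,0,-48,0,0,0,220]
  ],
  "squeeze": 15
}}

```text
time: 2.48
ee_pos: [0.6115, -0.2707, 0.0127]
ee_rot: [-0.001, 0.722, 0.691, -0.001]
wrist_force: [-0.3, 0.1, 0.1]
grip_width: 0.0117
```

The opening is 12 mm, so nothing is gripped (the sink is 34 mm wide). I need to look.

```bash
python3 - <<'E'
from h import *
import m
for n in("scene","side"):
    im,d=env.camera(n); np.savez("t",im=im,d=d); save(n+"1",im); m.comps(n,dict(im=im,d=d))
im,d=env.camera("wrist"); save("wrist1",im)
a=cv2.imread("pics/side1.png")[100:300,180:480]; b=cv2.imread("pics/wrist1.png")
c=cv2.imread("pics/scene1.png")[180:330,130:355]
o=np.zeros((600,800,3),np.uint8); o[:267,:400]=cv2.resize(a,(400,267)); o[:267,400:]=cv2.resize(c,(400,267)); o[270:,:440]=cv2.resize(b,(440,330)); cv2.imwrite("pics/c1.png",o)
E
```

```text
scene green px [200 252  58  32 570] mean [ 628.2 -266.8    4.6] rect [ 611.5 -271.2] [129.7  81.2] 87.5
scene green px [257 260   9  11  16] mean [ 591.3 -206.7    4.1] rect [ 595.  -206.7] [39.5  4.9] 2.4
scene green px [213 314  27  18  84] mean [ 775.7 -191.8    4.2] rect [ 771.4 -195. ] [34.1 53.5] 41.1
scene green px [278 369 103  26 419] mean [828.7  41.   13.5] rect [828.7  39.1] [  9.5 185. ] 8.6
scene rail px [349 231  10  26 123] mean [496.  -19.7  45.3] rect [493.  -20.4] [88.2  9.7] 9.5
scene rail px [390 235   7  28 119] mean [481.3  68.7  45.5] rect [477.5  67.9] [90.1  9.8] 9.5
scene button px [247 196  10   5  26] mean [ 539.2 -241.7  145. ] rect [ 540.4 -244.6] [ 7.8 21.1] 8.4
scene button px [187 232  32  12  78] mean [ 696.4 -266.1  149.2] rect [ 696.6 -273.1] [12.9 64.3] 6.1
scene button px [488 244  17  16 205] mean [538.9 269.3 151.6] rect [535.7 269.4] [27.4 28.8] 78.5
scene clip px [221 234   9   8  49] mean [ 628.6 -264.8   95.4] rect [ 629.6 -266.2] [10.8 18.4] 31.0
scene clip px [370 263   5  15  44] mean [613.4  54.4  96.9] rect [609.8  53.7] [29.3  6.3] 
[... 1277 characters left out ...]
] [4.6 7.2] 19.9
side clip px [340 166   4   7  13] mean [ 597.2 -259.7   95.8] rect [ 596.6 -259.6] [4.5 6.9] 79.1
side clip px [271 274  14   6  52] mean [609.7  54.4  98.8] rect [609.1  54.3] [26.1  8.4] 11.3
side yellow px [132 310  34  29 424] mean [752.1 245.7 127.1] rect [755.1 241. ] [52.4 26.2] 53.3
side yellow px [270 323  16   7  43] mean [544.3 189.6 174.6] rect [544. 189.] [25.4 13.3] 41.6
side yellow px [250 335  22   6  47] mean [580.5 187.4 112.8] rect [578.4 187.1] [10.7 41.2] 89.0
side tube px [261 355  22  23 331] mean [538.4 232.5 129.4] rect [539.8 234. ] [29.4 33.5] 9.5
side tube px [ 231  394   41   86 1683] mean [518.9 349.8 129.1] rect [520.8 343.8] [ 29.4 122.2] 9.8
```

View pics/c1.png

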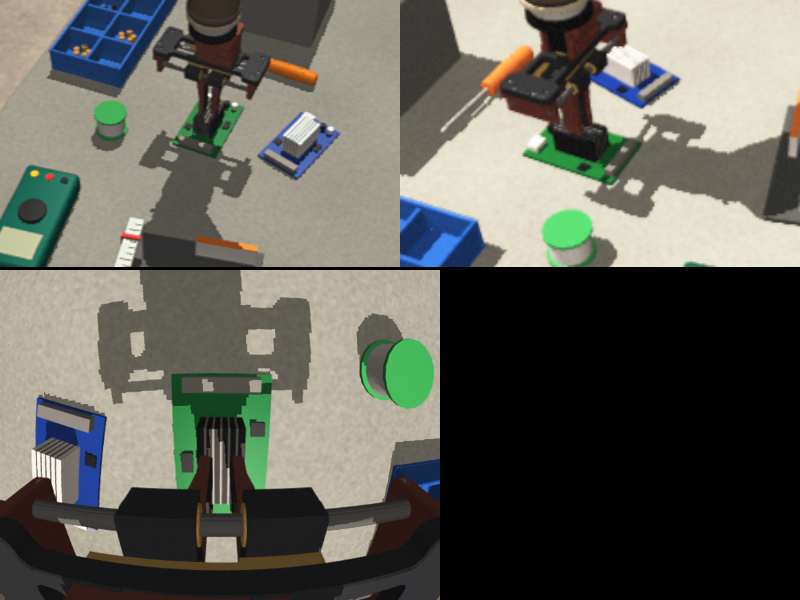

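The fingers are at the sink, but the opening disagrees with its width, so I'll look at a wrist close-up.

```bash
python3 - <<'E'
from h import *
s=env.read_state(); print(s["grip_width"],s["wrist_force"],s["tau"])
b=cv2.imread("pics/wrist1.png")[170:400,230:410]; a=cv2.imread("pics/side1.png")[120:230,290:390]
o=np.zeros((600,800,3),np.uint8); o[:,:400]=cv2.resize(b,(400,600)[:2] if 0 else (400,511)).copy() if 0 else 0
o[:511,:400]=cv2.resize(b,(400,511),interpolation=2); o[:440,400:]=cv2.resize(a,(400,440),interpolation=2); cv2.imwrite("pics/c2.png",o)
E
```

```text
0.012080432012696644 [ 0.16463566 -0.17811147 -0.02377177] [ 9.89020045e-04 -6.96516395e+01  2.39619009e+00 -2.39008695e+01
 -3.42555670e-02  5.62952191e-02  3.22542155e-04]
```

View pics/c2.png

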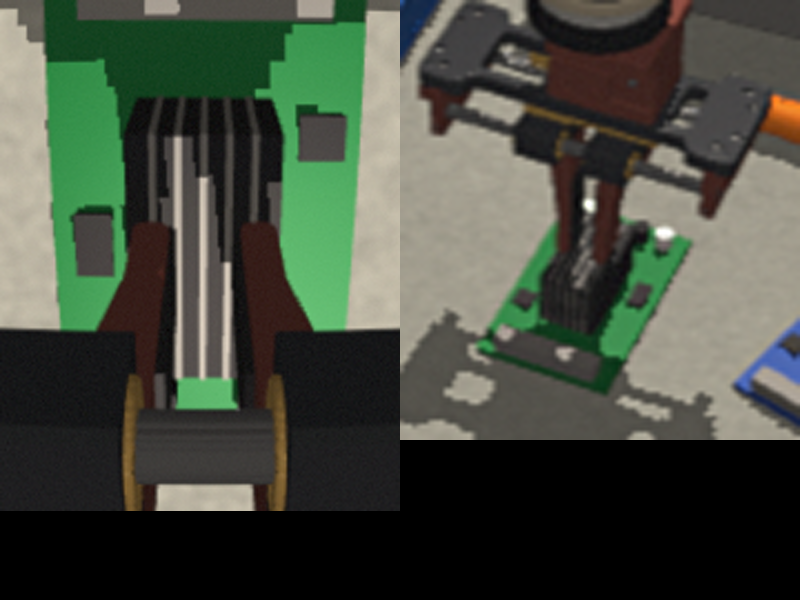

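The fingers are visually inside the sink's outer fins, with no force, and the opening equals the commanded value. I'll close further to see what stops them.

{"fn": "move_arm", "kwargs": {
  "series": [
    [0,0,0,0,0,0,255],
    [0,0,0,0,0,0,255],
    [0,0,0,0,0,0,255],
    [0,0,0,0,0,0,255]
  ],
  "squeeze": 15
}}

```text
time: 3.12
ee_pos: [0.6115, -0.2707, 0.0126]
ee_rot: [-0.001, 0.722, 0.691, -0.001]
wrist_force: [-1.1, 0.5, 0.4]
grip_width: 0.0004
```

The jaws shut completely, so the tips may really be above the sink. I'll measure tip height from depth.

```bash
python3 - <<'E'
from h import *
s=env.read_state(); print(s["ee_pos"],s["joint_positions"])
for n in("scene","side"):
    im,d=env.camera(n); P=world(n,d); hsv=cv2.cvtColor(im,cv2.COLOR_RGB2HSV)
    H,S,V=[hsv[...,i].astype(int) for i in range(3)]
    k=((H<12)|(H>170))&(S>90)&(V>25)&(abs(P[...,0]-.612)<.05)&(abs(P[...,1]+.271)<.05)&(P[...,2]>.005)&(P[...,2]<.1)
    q=P[k]; q=q[np.argsort(q[:,2])]; print(n,len(q),(q[::max(1,len(q)//15)]*1000).round(0).tolist())
    save(n+"2",im)
im,d=env.camera("wrist"); save("wrist2",im); print(d[240:330:10,300:345:8].round(3))
E
```

```text
[ 0.61147396 -0.27071102  0.01264641] [ 0.30513046  0.66755931  0.05767282  1.63404884 -0.04698934  0.84467921
  0.33799451]
scene 232 [[599.0, -264.0, 36.0], [620.0, -276.0, 47.0], [619.0, -279.0, 51.0], [621.0, -265.0, 54.0], [617.0, -261.0, 58.0], [619.0, -267.0, 61.0], [622.0, -263.0, 64.0], [618.0, -259.0, 68.0], [613.0, -261.0, 73.0], [622.0, -273.0, 76.0], [611.0, -259.0, 80.0], [624.0, -264.0, 83.0], [623.0, -261.0, 87.0], [623.0, -276.0, 90.0], [617.0, -259.0, 93.0], [601.0, -260.0, 98.0]]
side 157 [[606.0, -274.0, 35.0], [605.0, -259.0, 47.0], [609.0, -261.0, 53.0], [615.0, -259.0, 56.0], [609.0, -261.0, 59.0], [604.0, -266.0, 63.0], [605.0, -256.0, 65.0], [619.0, -262.0, 70.0], [617.0, -262.0, 74.0], [602.0, -271.0, 77.0], [602.0, -277.0, 82.0], [604.0, -258.0, 85.0], [614.0, -259.0, 90.0], [599.0, -268.0, 93.0], [616.0, -258.0, 96.0], [614.0, -259.0, 98.0]]
[[0.176 0.176 0.174 0.174 0.175 0.175]
 [0.176 0.176 0.177 0.177 0.177 0.176]
 [0.178 0.178 0.178 0.178 0.177 0.179]
 [0.18  0.173 0.174 0.179 0.174 0.179]
 [0.182 0.162 0.161 0.166 0.162 0.162]
 [0.153 0.152 0.153 0.156 0.153 0.152]
 [0.143 0.143 0.145 0.147 0.143 0.143]
 [0.136 0.135 0.135 0.139 0.134 0.136]
 [0.085 0.085 0.128 0.131 0.086 0.084]]
```

```bash
python3 - <<'E'
from h import *
def tips(n,im,d,c,zr):
    P=world(n,d); hsv=cv2.cvtColor(im,cv2.COLOR_RGB2HSV)
    H,S,V=[hsv[...,i].astype(int) for i in range(3)]
    k=((H<12)|(H>170))&(S>80)&(V>20)&(abs(P[...,0]-c[0])<.07)&(abs(P[...,1]-c[1])<.03)&(P[...,2]>zr[0])&(P[...,2]<zr[1])
    q=P[k]
    print(n,len(q)); 
    for z in np.arange(zr[0],zr[1],.006):
        r=q[(q[:,2]>=z)&(q[:,2]<z+.006)]
        if len(r): print(round(z*1000),len(r),(r.min(0)*1000).round(),(r.max(0)*1000).round())
for n in("scene","side"):
    z=np.load(n+"0.npz"); tips(n,z["im"],z["d"],(.624,0),(.16,.25))
for n in("scene","side"):
    im=cv2.imread(f"pics/{n}2.png")[...,::-1]; im2,d=env.camera(n); tips(n,im2,d,(.6115,-.2707),(.03,.075))
E
```

```text
scene 169
220 10 [570. -10. 223.] [677.  11. 226.]
226 39 [573. -10. 226.] [679.  11. 232.]
232 45 [573. -11. 232.] [679.  11. 238.]
238 38 [573. -11. 238.] [678.  11. 244.]
244 37 [573. -10. 244.] [679.  11. 250.]
side 107
220 9 [573.   6. 222.] [675.  11. 225.]
226 22 [571.  -6. 226.] [675.  13. 232.]
232 26 [571. -10. 232.] [675.  12. 238.]
238 26 [572.  -8. 238.] [677.  12. 244.]
244 24 [571.  -3. 244.] [675.  12. 250.]
scene 137
36 6 [ 601. -280.   36.] [ 615. -263.   39.]
42 15 [ 602. -282.   42.] [ 621. -260.   48.]
48 25 [ 602. -284.   48.] [ 623. -259.   54.]
54 31 [ 605. -283.   54.] [ 622. -258.   60.]
60 28 [ 602. -282.   61.] [ 622. -258.   66.]
66 22 [ 603. -280.   66.] [ 622. -260.   72.]
72 10 [ 607. -279.   72.] [ 623. -259.   75.]
side 88
36 4 [ 603. -271.   39.] [ 607. -263.   42.]
42 8 [ 603. -279.   44.] [ 618. -258.   48.]
48 20 [ 602. -280.   48.] [ 621. -257.   54.]
54 19 [ 603. -277.   54.] [ 618. -258.   60.]
60 19 [ 602. -276.   60.] [ 619. -257.   65.]
66 13 [ 602. -275.   67.] [ 619. -259.   72.]
72 5 [ 603. -275.   73.] [ 609. -257.   74.]
```

Both cameras, at both heights, put the real fingertips about 30 mm above the reported TCP, while x and y agree. The reported z therefore has a constant offset, and I'll work with tip z = ee z + 30 mm. I'll open here, just above the sink, and go down 28 mm.

{"fn": "move_arm", "kwargs": {
  "series": [
    [0,0,5,0,0,0,80],
    [0,0,5,0,0,0,80],
    [0,0,5,0,0,0,80],
    [0,0,5,0,0,0,80],
    [0,0,-10,0,0,0,80],
    [0,0,-20,0,0,0,80],
    [0,0,-28,0,0,0,80],
    [0,0,-28,0,0,0,80],
    [0,0,-28,0,0,0,160],
    [0,0,-28,0,0,0,200],
    [0,0,-28,0,0,0,200],
    [0,0,-28,0,0,0,200],
    [0,0,-28,0,0,0,200]
  ],
  "squeeze": 20
}}

```text
time: 5.0
ee_pos: [0.6117, -0.2708, -0.0149]
ee_rot: [-0.001, 0.722, 0.691, -0.001]
wrist_force: [-0.8, 0.2, 3.0]
grip_width: 0.0337
```

Gripped at 33.7 mm. Now lift and carry to above the rest.

{"fn": "move_arm", "kwargs": {
  "series": [
    [0,0,10,0,0,0,200],
    [0,0,35,0,0,0,200],
    [0,0,70,0,0,0,200],
    [-8,18,95,0,0,0.02,200],
    [-24,54,105,0,0,0.05,200],
    [-42,98,105,0,0,0.08,200],
    [-60,140,105,0,0,0.11,200],
    [-78,182,105,0,0,0.14,200],
    [-96,224,105,0,0,0.17,200],
    [-112,260,105,0,0,0.2,200],
    [-122,284,105,0,0,0.21,200],
    [-127,294.5,100,0,0,0.21,200],
    [-127,294.5,85,0,0,0.21,200],
    [-127,294.5,70,0,0,0.21,200],
    [-127,294.5,65,0,0,0.21,200],
    [-127,294.5,65,0,0,0.21,200]
  ]
}}

```text
time: 7.0
ee_pos: [0.4844, 0.023, 0.0493]
ee_rot: [-0.002, 0.646, 0.763, -0.002]
wrist_force: [0.9, -0.5, -1.0]
grip_width: 0.034
```

```bash
python3 - <<'E'
from h import *
import m
for n in("scene","side"):
    im,d=env.camera(n); save(n+"3",im); P,H,S,V=m.comps(n,dict(im=im,d=d))
    k=(H>50)&(H<85)&(S>100)&(P[...,2]>.045)&(P[...,2]<.1)&(P[...,0]<.62)&(P[...,0]>.36)&(abs(P[...,1])<.15)
    q=P[k]; r=cv2.minAreaRect(q[:,:2].astype(np.float32)*1000); print("BOARD",n,k.sum(),q.mean(0),np.percentile(q[:,2],[5,50,95]),r)
    A=np.c_[q[:,:2],np.ones(len(q))]; print("slope",np.linalg.lstsq(A,q[:,2],rcond=None)[0])
a=cv2.imread("pics/scene3.png")[150:350,290:550];b=cv2.imread("pics/side3.png")[150:400,180:480]
cv2.imwrite("pics/c3.png",np.hstack([cv2.resize(a,(400,308)),cv2.resize(b,(370,308))]))
E
```

```text
scene green px [213 314  27  18  84] mean [ 775.8 -192.5    4.2] rect [ 771.  -196.3] [34.8 53.5] 37.6
scene green px [278 368 103  27 407] mean [828.7  41.3  13.3] rect [828.6  38.9] [  7.8 185.1] 7.9
scene rail px [349 248   6   9  45] mean [523.4 -15.3  45.2] rect [523.4 -15.3] [28. 10.] 11.0
scene rail px [390 253   5  10  43] mean [509.7  73.4  45.8] rect [507.6  72.4] [30.9  9.1] 13.5
scene button px [373 198  11   3  18] mean [465.3  19.  159.9] rect [465.5  20. ] [ 6.3 21.4] 8.2
scene button px [361 223  29   7  93] mean [562.9  39.6 165.6] rect [562.6  39.9] [ 5.  54.7] 10.6
scene button px [488 244  17  16 200] mean [538.9 269.4 152.2] rect [535.2 269.2] [28.7 26.2] 21.1
scene clip px [368 230  11  10  86] mean [509.2  26.7  97. ] rect [508.9  26.6] [ 6.3 21.3] 10.6
scene clip px [370 263   5  15  45] mean [613.7  54.4  96.8] rect [608.9  53.6] [28.7  6.2] 9.1
scene yellow px [444 230  14  10  41] mean [555.1 181.5 174.4] rect [523.5 182.7] [22.9 80. ] 88.7
scene yellow px [444 263   3  15  32] mean [578.8 186.7 112.6] rect [580.  186.7] [41.9  4.9] 5.1
scene yellow px [437
[... 1201 characters left out ...]
2 310  34  29 427] mean [751.9 245.8 127.3] rect [754.2 241.8] [52.1 26.8] 52.6
side yellow px [270 316  17  14  54] mean [543.2 187.1 175.6] rect [542.5 185.2] [30. 16.] 53.9
side yellow px [250 335  22   6  46] mean [580.2 187.5 113.1] rect [578.6 186.9] [39.5  9.1] 0.9
side tube px [261 355  22  23 331] mean [538.3 232.6 129.4] rect [539.5 234.5] [29.8 35.5] 9.5
side tube px [ 231  394   42   86 1683] mean [518.9 349.7 129.1] rect [520.7 343.5] [ 29.7 122.8] 10.1
BOARD side 853 [0.47807521 0.04390697 0.06895044] [0.06575871 0.06870235 0.07196295] ((484.3399658203125, 22.913406372070312), (78.9552001953125, 131.22276306152344), 9.539154052734375)
slope [ 0.00267208 -0.00126921  0.06772871]
```

View pics/c3.png

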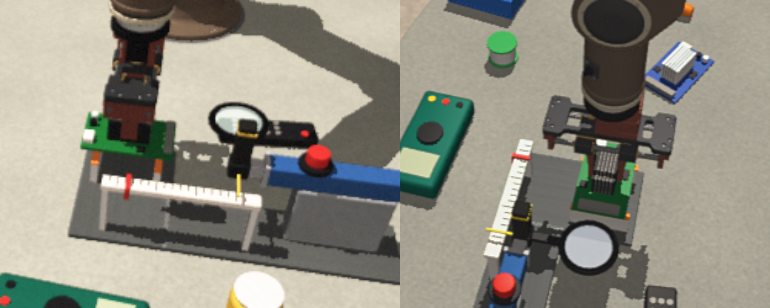

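The picture shows the board held level over the rails, at (484,22.7), yaw 9.3°, underside about 65 mm. I'll lower it 20–21 mm and check the force before release.

{"fn": "move_arm", "kwargs": {
  "series": [
    [0.5,1,-8,0,0,0,200],
    [0.5,1,-15,0,0,0,200],
    [0.5,1,-18,0,0,0,200],
    [0.5,1,-19.5,0,0,0,200],
    [0.5,1,-20.5,0,0,0,200],
    [0.5,1,-20.5,0,0,0,200]
  ]
}}

```text
time: 7.85
ee_pos: [0.4854, 0.0244, 0.03]
ee_rot: [-0.001, 0.646, 0.763, -0.001]
wrist_force: [-2.4, 0.4, 3.9]
grip_width: 0.0335
```

The wrist force rose by about 5 N and ee z is 30 mm, which is 45 mm above the pick height. So the board is on the rails, and I release and rise.

{"fn": "move_arm", "kwargs": {
  "series": [
    [0,0,0,0,0,0,170],
    [0,0,0,0,0,0,130],
    [0,0,0,0,0,0,90],
    [0,0,0,0,0,0,90],
    [0,0,0,0,0,0,90],
    [0,0,10,0,0,0,90],
    [0,0,40,0,0,0,90],
    [0,0,80,0,0,0,90],
    [0,0,130,0,0,0,90],
    [0,0,170,0,0,0,90],
    [0,0,180,0,0,0,90],
    [0,0,180,0,0,0,90]
  ]
}}

```text
time: 9.35
ee_pos: [0.4854, 0.0243, 0.2103]
ee_rot: [-0.001, 0.646, 0.763, -0.001]
wrist_force: [-0.1, -0.3, -1.0]
grip_width: 0.0569
```

```bash
cat > chk.py <<'E'
from h import *
TH=np.radians(9.5); C=np.array([484.7,23.6])
def stand(p): p=np.asarray(p)[:2]-C; return np.array([p[0]*np.cos(TH)+p[1]*np.sin(TH),-p[0]*np.sin(TH)+p[1]*np.cos(TH)]).round(1)
def run(tag):
  for n in("scene","side"):
    im,d=env.camera(n); save(n+tag,im); P=world(n,d)*1000; hsv=cv2.cvtColor(im,cv2.COLOR_RGB2HSV); H,S,V=[hsv[...,i].astype(int) for i in range(3)]
    X,Y,Z=P[...,0],P[...,1],P[...,2]
    def rep(name,k):
        q=P[k]
        if len(q)<8: print(n,name,"none"); return
        r=cv2.minAreaRect(q[:,:2].astype(np.float32)); print(n,name,k.sum(),"stand",stand(r[0]),stand(q.mean(0)),"z",round(np.median(q[:,2]),1),np.round(r[1],1),round(r[2],1))
    box=(X>370)&(X<600)&(Y>-120)&(Y<160)
    rep("board",box&(H>50)&(H<85)&(S>100)&(Z>40)&(Z<60))
    red=((H>170)|(H<6))&(S>120)&(V>60)
    dx,dy=X-C[0],Y-C[1]; sx=dx*np.cos(TH)+dy*np.sin(TH); sy=-dx*np.sin(TH)+dy*np.cos(TH)
    rep("clip",red&(Z>85)&(Z<106)&(abs(sx-128)<16)&(abs(sy-9)<20))
    rep("button",red&(Z>138)&(Z<170)&(abs(sx-90)<25)&(abs(sy-235)<25))
    rep("pointer",(H>20)&(H<32)&(S>120)&(V>60)&(Z>104)&(Z<120)&(sx>95)&(sx<145)&(abs(sy-70)<120))
    rep("band",(H>20)&(H<32)&(S>120)&(V>60)&(Z>150)&(Z<195)&(abs(sx-90)<25)&(abs(sy-70)<120))
E
python3 -c "
import chk;chk.run('4')
z=chk.env.read_state();print(z['ee_pos'],z['time'])"
```

```text
scene board 714 stand [ 2.4 -0.3] [14.6 -0. ] z 49.7 [ 81.7 127.6] 10.1
scene clip 45 stand [129.6   9.3] [132.2   9.1] z 98.7 [27.9  5.6] 11.3
scene button 214 stand [ 90.  234.1] [ 94.1 233.6] z 154.1 [28.  29.1] 73.3
scene pointer 30 stand [121.5 145. ] [122.  145.1] z 112.6 [40.9  2.5] 9.4
scene band 15 stand [100.  144.5] [ 99.8 145.1] z 176.7 [ 4.8 21.1] 5.3
side board 1195 stand [ 0.6 -0.6] [-1.3  5.5] z 48.8 [ 79.1 133.8] 9.2
side clip 52 stand [127.7   9.6] [128.4   9.6] z 98.9 [26.2  9. ] 5.0
side button 308 stand [ 88.4 235. ] [ 87.8 237.8] z 154.2 [28.  27.8] 32.1
side pointer 46 stand [122.4 144.9] [122.3 145.3] z 111.8 [36.   5.6] 9.1
side band 49 stand [ 83.6 150.5] [ 85.3 152.3] z 176.5 [30.4 16.3] 53.5
[0.48452695 0.0242871  0.20874736] 9.45
```

The board is centred to about 2 mm and square to about 0.6°, at the right height. The clip is at stand y 9.4 and the pointer at 145.1, so the extension needed is about 135.7 mm. Next is the lock button at (534.5,270), with shut fingers.

{"fn": "move_arm", "kwargs": {
  "series": [
    [8,40,0,0,0,0,255],
    [18,90,0,0,0,0,255],
    [28,140,0,0,0,0,255],
    [38,190,0,0,0,0,255],
    [47,232,0,0,0,0,255],
    [49.5,246,-10,0,0,0,255],
    [49.5,246,-35,0,0,0,255],
    [49.5,246,-60,0,0,0,255],
    [49.5,246,-72,0,0,0,255],
    [49.5,246,-72,0,0,0,255]
  ],
  "squeeze": 20
}}

```text
time: 10.7
ee_pos: [0.5334, 0.2691, 0.1354]
ee_rot: [-0.002, 0.646, 0.763, -0.003]
wrist_force: [0.4, 0.7, 0.2]
grip_width: 0.0005
```

{"fn": "move_arm", "kwargs": {
  "series": [
    [1,1,-6,0,0,0,255],
    [1,1,-11,0,0,0,255],
    [1,1,-14,0,0,0,255],
    [1,1,-17,0,0,0,255],
    [1,1,-19,0,0,0,255],
    [1,1,-20,0,0,0,255],
    [1,1,-20,0,0,0,255]
  ]
}}

```text
time: 11.58
ee_pos: [0.5349, 0.2703, 0.1169]
ee_rot: [-0.002, 0.647, 0.763, -0.002]
wrist_force: [-2.8, -2.5, 12.8]
grip_width: 0.0008
```

12.8 N means the button is on its stop. I'll rise and measure the arm.

{"fn": "move_arm", "kwargs": {
  "series": [
    [0,0,0,0,0,0,255],
    [0,0,0,0,0,0,255],
    [0,0,0,0,0,0,255],
    [0,0,20,0,0,0,255],
    [0,0,60,0,0,0,255],
    [0,0,100,0,0,0,160],
    [0,0,105,0,0,0,120],
    [0,0,105,0,0,0,120]
  ]
}}

```text
time: 12.58
ee_pos: [0.5346, 0.2702, 0.2212]
ee_rot: [-0.002, 0.646, 0.763, -0.003]
wrist_force: [0.3, -0.4, -0.5]
grip_width: 0.0272
```

```bash
python3 -c "
import chk;chk.run('5')
z=chk.env.read_state();print(z['ee_pos'],z['time'],z['grip_width'])"
```

```text
scene board 715 stand [ 3.7 -0.5] [14.5 -0.3] z 49.6 [ 81.5 127.5] 10.4
scene clip 42 stand [129.2   9.3] [131.7   9.2] z 99.3 [28.7  5.6] 11.4
scene button 213 stand [ 90.4 234.5] [ 94.1 233.5] z 153.9 [27.6 26.8] 80.7
scene pointer 22 stand [120.3 117.8] [117.7 118.3] z 113.2 [41.6  3.8] 5.1
scene band 16 stand [ 99.5 118.1] [ 99.2 116.4] z 176.1 [ 5.4 22. ] 22.3
side board 982 stand [ 0.6 -0.6] [-4.8 -2.9] z 49.1 [ 78.9 132.3] 9.3
side clip none
side button 306 stand [ 89.1 236.4] [ 88. 238.] z 154.1 [28.2 27.6] 88.2
side pointer 16 stand [134.  119.2] [134.3 118.4] z 111.4 [12.6  4.1] 7.1
side band none
[0.5341108  0.2698725  0.22021047] 12.675 0.03529631604686607
```

The arm is free, at about 27 mm extension. Now to the grip post at world (554,155). The jaws stay across stand x, tips at about 141 mm.

{"fn": "move_arm", "kwargs": {
  "series": [
    [6,-35,0,0,0,0,120],
    [14,-85,0,0,0,0,120],
    [19.5,-115,0,0,0,0,120],
    [19.5,-115,-20,0,0,0,120],
    [19.5,-115,-55,0,0,0,120],
    [19.5,-115,-90,0,0,0,120],
    [19.5,-115,-108,0,0,0,120],
    [19.5,-115,-109,0,0,0,120],
    [19.5,-115,-109,0,0,0,160],
    [19.5,-115,-109,0,0,0,200],
    [19.5,-115,-109,0,0,0,220],
    [19.5,-115,-109,0,0,0,220],
    [19.5,-115,-109,0,0,0,220],
    [19.5,-115,-109,0,0,0,220]
  ],
  "squeeze": 35
}}

```text
time: 14.42
ee_pos: [0.5533, 0.1549, 0.1122]
ee_rot: [-0.002, 0.646, 0.763, -0.003]
wrist_force: [-4.3, -2.2, 5.5]
grip_width: 0.0222
```

Gripped at 22.2 mm. Pull 100 mm along stand -y, then measure.

{"fn": "move_arm", "kwargs": {
  "series": [
    [1,-6,0,0,0,0,220],
    [2.5,-15,0,0,0,0,220],
    [4.5,-27,0,0,0,0,220],
    [6.5,-39,0,0,0,0,220],
    [8.5,-51,0,0,0,0,220],
    [10.5,-63,0,0,0,0,220],
    [12.5,-75,0,0,0,0,220],
    [14.5,-87,0,0,0,0,220],
    [16,-95,0,0,0,0,220],
    [16.5,-98.6,0,0,0,0,220],
    [16.5,-98.6,0,0,0,0,220],
    [16.5,-98.6,0,0,0,0,220]
  ]
}}

```text
time: 15.92
ee_pos: [0.5698, 0.0568, 0.1122]
ee_rot: [-0.002, 0.646, 0.763, -0.003]
wrist_force: [-1.1, 3.2, -1.1]
grip_width: 0.0223
```

```bash
python3 -c "
import chk,cv2,numpy as np;chk.run('6')
z=chk.env.read_state();print(z['ee_pos'],z['time'],z['wrist_force'])
a=cv2.imread('pics/scene6.png')[190:340,330:480];b=cv2.imread('pics/side6.png')[230:380,230:380]
cv2.imwrite('pics/c6.png',np.hstack([cv2.resize(a,(400,400),interpolation=2),cv2.resize(b,(400,400),interpolation=2)]))"
```

```text
scene board 498 stand [ 0.1 -0. ] [ 11.1 -14.6] z 49.6 [ 84.1 127.4] 9.8
scene clip 45 stand [130.2   9.1] [132.7   9.1] z 99.4 [26.9  6.2] 9.0
scene button 198 stand [ 89.6 234.9] [ 94.2 233.7] z 154.1 [27.  28.9] 80.4
scene pointer 25 stand [120.8  18.6] [120.5  18.6] z 113.8 [40.9  2.8] 9.0
scene band none
side board 668 stand [0.6 0.5] [-5.3 28.8] z 49.1 [ 79.  130.6] 9.2
side clip 8 stand [128.6   6.5] [132.9   8.1] z 99.9 [24.5  6. ] 21.8
side button 306 stand [ 88.6 235.5] [ 87.9 238.1] z 154.0 [26.8 29.3] 18.8
side pointer 39 stand [123.1  18.5] [123.2  19.2] z 112.5 [35.6  7.1] 13.1
side band 36 stand [89.8 29.5] [90.  29.5] z 176.2 [23.3  5.2] 7.3
[0.56984262 0.05680761 0.11223849] 16.025 [-1.74697055  2.53709426 -2.44476418]
```

View pics/c6.png

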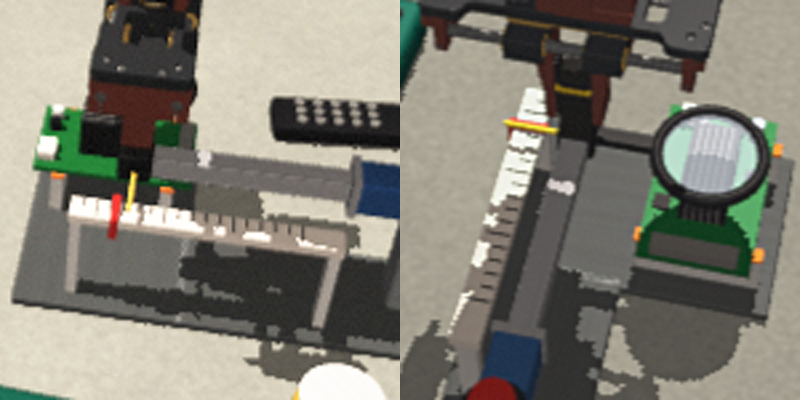

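In the picture the pointer (yellow) is one line short of the clip (red), the post is held and the board is undisturbed under the lens. The pointer is at 18.6 and the clip at 9.3, so 9.3 mm remain.

{"fn": "move_arm", "kwargs": {
  "series": [
    [0.5,-3,0,0,0,0,220],
    [1,-6,0,0,0,0,220],
    [1.3,-8,0,0,0,0,220],
    [1.5,-9.2,0,0,0,0,220],
    [1.5,-9.2,0,0,0,0,220],
    [1.5,-9.2,0,0,0,0,220],
    [1.5,-9.2,0,0,0,0,220],
    [1.5,-9.2,0,0,0,0,220]
  ]
}}

```text
time: 17.02
ee_pos: [0.5714, 0.0476, 0.1123]
ee_rot: [-0.002, 0.646, 0.763, -0.003]
wrist_force: [-0.8, 2.5, -1.9]
grip_width: 0.0217
```

```bash
python3 -c "
import chk,cv2,numpy as np;chk.run('7')
z=chk.env.read_state();print(z['ee_pos'],z['time'],z['wrist_force'],z['grip_width'])
a=cv2.imread('pics/scene7.png')[190:340,330:480];b=cv2.imread('pics/side7.png')[230:380,230:380]
cv2.imwrite('pics/c7.png',np.hstack([cv2.resize(a,(400,400),interpolation=2),cv2.resize(b,(400,400),interpolation=2)]))"
```

```text
scene board 462 stand [3. 0.] [ 10.5 -15.2] z 49.6 [ 80.6 129.4] 8.0
scene clip 31 stand [129.6   9.1] [136.8   9. ] z 97.6 [27.1  6.2] 9.3
scene button 204 stand [ 89.5 235.3] [ 94.4 233.8] z 154.0 [26.9 29.6] 75.3
scene pointer 22 stand [121.2   9.3] [120.8   9.3] z 113.5 [40.   2.8] 10.3
scene band none
side board 745 stand [0.6 0.9] [-3.9 28.3] z 49.1 [ 79.1 132.7] 9.4
side clip 55 stand [128.2   8.2] [128.5   9.3] z 98.6 [27.8  9.5] 8.3
side button 305 stand [ 88.5 236.4] [ 87.8 238.2] z 154.3 [27.4 27.8] 29.1
side pointer 41 stand [123.2   9.7] [122.9  10. ] z 112.4 [36.4  6.4] 9.2
side band 32 stand [90.1 21.1] [90.  20.6] z 176.1 [24.5  5.1] 2.9
[0.57137448 0.04760602 0.1122357 ] 17.125 [-1.43599289  2.03918044 -2.61994312] 0.021842146198941398
```

View pics/c7.png

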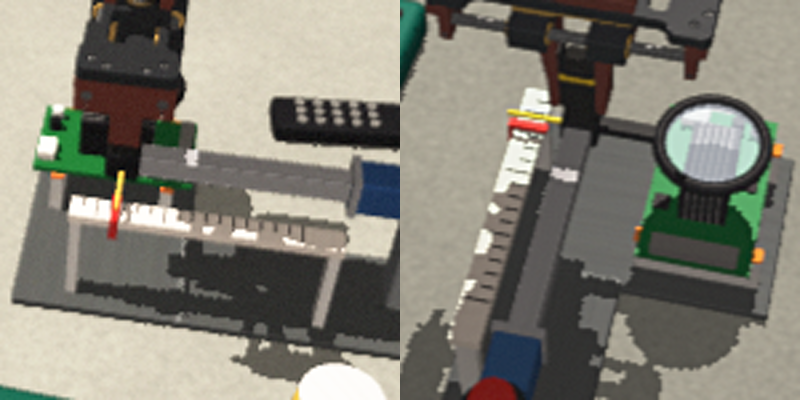

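The pointer lies over the clip: 9.3–9.7 against about 9.2 mm along the scale. In the side view the pointer appears past the clip only because it is 10 mm higher. The board is in place and the arm is at rest, so I hand in.

```bash
python3 -c "
from h import *
s=env.read_state(); print(abs(s['qvel']).max(),s['grip_width']); print(env.hand_in())"
```

```text
0.0013219002266125993 0.021842146198941398
the job is handed in; nothing more can be done
None
```

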